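Turn the model carousel to the lesson's model and hold it

TASK

One teaching part has been laid in the small square aluminium tray: the pestle goes with the mortar, the spinal disc with the lumbar vertebra, the brain with the skull cap. Turn the carousel by the steel bar on its post until the model that goes with that part stands squarely behind the latch in the middle of the brass gate, and finish with the gripper still holding the bar and the carousel still, so that a colleague can lift the model out. Turn it gently enough that no model slides off its pad or tips, do not touch the models, and leave the trays and the parts where they are.

Things in the scene. Friction and masses are not known exactly. Their poses are not given: they have to be found in the camera images.
- cabinet: red lacquered shelf bay, fixed, 380 x 380 mm, board 20 mm thick, rims on both sides and the back up to 70 mm above the table; along its front edge (its -x side) a low brass gate, top 65 mm above the table. Origin: centre of the underside, right under the carousel's axis; x points from the gate to the back, z up. The whole may be turned up to about 23 degrees either way
- latch (a point): top of the brass latch plate (36 mm wide, with a round stud) in the middle of the gate, 181 mm in front of the carousel's axis, 74 mm above the table
- front_place (a point): the front place: the point 95 mm from the carousel's axis straight towards the latch, at the height of the pads (57 mm above the table), where the wanted model's origin must come. Fixed to the cabinet, it does not turn
- carousel: wooden turntable, 300 mm across, 15 mm thick, underside 40 mm above the table, turning freely both ways about its origin (centre of the underside), z up; light friction (0.04 N m), stays where it is left. Three round non-slip rubber pads 94 mm across, 95 mm from the axis, at 0, 120 and 240 degrees from its x axis; a 12 mm post in the middle carries the bar
- grip_bar: steel bar on top of the post, the carousel's handle, turning with it: 80 mm long (x, the same direction as the carousel's x), 14 mm wide (y), 26 mm high. Origin: its middle, on the carousel's axis, 177 mm above the table; nothing else on the carousel is higher than 110 mm above the table
- skull_cap: half-scale skull cap, white resin dome with fine dark sutures, oval 88 x 72 mm, 47 mm high, standing loose on one of the three rubber pads. Origin: centre of the underside; z up
- vertebra: plaster lumbar vertebra with side and rear processes, about 80 x 86 mm, 34 mm high, standing loose on one of the rubber pads. Origin: centre of the underside; z up; the spine process points along -x
- mortar: green ceramic mortar, open bowl, 78 mm across the rim, 52 mm high, standing loose on one of the rubber pads. Origin: centre of the underside; z up
- lesson_tray: small square aluminium tray, fixed, 110 x 110 mm, 14 mm high, floor 4 mm thick, left or right of the cabinet. Origin: centre of the underside. It always holds exactly one of the three parts, within 20 mm of its centre
- store_tray: long aluminium tray with two compartments, fixed, 220 x 110 mm, 14 mm high, on the other side of the cabinet; it holds the two other parts. Origin: centre of the underside
- pestle: green ceramic pestle standing upright on its head, 38 mm across, 98 mm high, in a tray. Origin: centre of the underside
- spinal_disc: flat spinal disc, 38 x 50 mm, 11 mm thick, lying in a tray. Origin: centre of the underside
- brain: half-scale brain model of two hemispheres, about 67 x 64 mm, 38 mm high, in a tray. Origin: centre of the underside
- ossicle_tray: loose aluminium tray with three enlarged ear ossicles, 90 x 130 mm, 16 mm high, to the left behind a tray; not part of the job. Origin: centre of the underside
There are look-alikes about, which are no part of the job. What is shaped like the lesson_tray but pink is not meant.

How it is judged (in metres and radians):
At the end, for the whole second after the job is handed in: The model that goes with the part in the small tray stands within 14 mm of the front place (about 8 degrees), the fingers hold the bar (more than 5 N), the carousel is still (under 0.08 rad/s), and all three models stand upright on their pads (80 to 110 mm from the axis), untouched (((horizontal distance between pestle and lesson_tray below 0.045 m and horizontal distance between mortar and front_place below 0.014 m) or (horizontal distance between spinal_disc and lesson_tray below 0.045 m and horizontal distance between vertebra and front_place below 0.014 m) or (horizontal distance between brain and lesson_tray below 0.045 m and horizontal distance between skull_cap and front_place below 0.014 m)) and contact force between the fingers and grip_bar above 5 N and angular speed of carousel below 0.08 rad/s and angle between each of mortar, vertebra, skull_cap's own z axis and vertical below 0.15 rad and horizontal distance between mortar and carousel between 0.08 and 0.11 m and horizontal distance between vertebra and carousel between 0.08 and 0.11 m and horizontal distance between skull_cap and carousel between 0.08 and 0.11 m and contact force between each of the arm, the fingers and mortar below 0.3 N and contact force between each of the arm, the fingers and vertebra below 0.3 N and contact force between each of the arm, the fingers and skull_cap below 0.3 N); the arm keeps its last pose, push and grip.
It fails at once if a teaching part or the ossicle tray is disturbed (moved over 15 mm) (distance of any of pestle, spinal_disc, brain, ossicle_tray from where it was at the start of the episode above 0.015 m).
It fails at once if a model is tipped or pushed by the robot (angle between any of mortar, vertebra, skull_cap's own z axis and vertical above 0.35 rad or contact force between any of the arm, the fingers and mortar above 2 N or contact force between any of the arm, the fingers and vertebra above 2 N or contact force between any of the arm, the fingers and skull_cap above 2 N).
It also fails if it takes over 58 s, if anything falls off the work surface, if the arm or the gripper's body presses on something with over 40 N, if the wrist force passes 120 N, or if a joint passes its speed limit or range.

ROBOT

A 6-joint arm with a two-finger parallel gripper is mounted at the origin on the work surface. World frame = base frame: x ahead of the robot, y to its left, z up, the work surface at z = 0. Lengths are in mm, angles in rad, forces in N, time in s.
With the tool pointing down it reaches from about 350 to 875 mm from the base axis. Payload 4.2 kg.
Tool frame: the origin (TCP) lies at the very end of the fingers, on their centre line; the grasp point (between the pads) lies arm.grip_point_offset behind it (arm.grip_point_offset is the distance from the TCP to the grasp point, in mm); z points along the fingers, y is the line along which they close (so a half turn about z gives the same grasp; the last joint's range is limited). The gripper opens to 85 mm and grips with 20 to 120 N. Pads are 22 mm wide; open, the fingers measure 114 mm over their backs; the gripper's body (76 mm by 85 mm) begins 54 mm behind the grasp point. The pads swing forward as they close: fully open they stand 13 mm farther back than shut.
Start: joints at [1.453, 0.385, 0.008, 0, -1.194, -0.259], TCP at [229.934, 581.145, 231.312] pointing down, gripper open.
Joint ranges: [-3.14, 3.14], [-1.21, 2.06], [-1.07, 1.41], [-3.16, 2.05], [-2.99, -0.16], [-3.1, 3.1]. Speed limits (rad/s): [2.79, 2.79, 3.14, 3.14, 3.14, 3.14].

INTERFACE

Orientations are given as a unit quaternion [x, y, z, w].
In Python, from bench import arm, cams, ticket gives the robot as it stands.
- The arm moves only by the tool servo_tool, never from a script. Its argument "commands" is a list that holds one entry, the list of rows, each a list of 7 numbers: the closure in counts, from 0 (fully open) to 255 (shut), then the shift along the tool's x, y, z in m, then the turn, a rotation vector about the tool's x, y, z in degrees. In form: [[[grip, x, y, z, ax, ay, az], ...]]. A call has 1 to 10 rows; each row shifts and turns the commanded pose from where the row before left it, along the tool's axes as they then stand; what a row does not reach is not made up. A row lasts 1/12 s, in which the tool goes at most 41.7 mm and 7.16 degrees, less where a joint would pass 70% of its speed; a pose out of reach is approached as far as the arm can. A call with a gripper value outside its range is refused whole. The fingers move at their own pace and stop on an object; the grip force is fixed at half the most. Time passes only in rows, so rows that do not move let the fingers close. It gives the time, the measured TCP pose, the force, the opening and the grip force at its end, in the units of the state.
- arm.read_state(): the state, without advancing time (a new reading comes with each control period).
- cams.get_image(name): name is "scene" or "top"; returns a dict with "frame" (480x640x3 uint8, blue, green, red), "K" (3x3 intrinsics, pixels), "T" (4x4, takes a point from camera to world coordinates). Camera axes: x right, y up, looking along -z (the intrinsics and any distortion apply to the point x, -y, -z); pixel columns grow to the right and rows downward; lengths in mm; the calibration is good to about 2 mm. A picture is of the moment at which its call begins. There is no depth.
- ticket.job_done(): hands the job in; it is judged then, once.
The state is a dict: "clock": time; "joints": joint angles; "joint_vel": joint speeds; "joint_efforts": joint torques, N m; "position": TCP position; "ee_rot": TCP orientation; "contact_force": force on the tool from outside, world axes, zero at the start; "wrist_torque": the same for the moment, N m; "gripper_width": finger opening in mm; "grasp_force": force on a finger pad.
Only numpy, scipy, OpenCV 4.12 (cv2) and the standard library are available. Lean on these libraries where they do the work, as an engineer would, in place of code of your own. Each camera call takes 0.05 s, during which the arm holds its last target. There are 200 camera calls.

## Working session

There is one attempt and no reset: what is moved stays moved. The work goes in short steps, Python scripts to look and compute and a tool call to move; the robot and the scene stay as the last step left them, time stands still between calls to the robot, and variables do not carry over. Pictures are saved under pics/ and viewed, at most 10 in all, crops included, and the job is handed in when it is done.

Besides the shell and the picture viewer there is one more tool, called after "Request:" as name([rows], argument=value, ...), one row to a line, values as JSON. servo_tool: Moves the arm, as the interface text tells. Its arguments: {"type":"object","properties":{"commands":{"type":"array","items":{"type":"array","items":{"type":"array","items":{"type":"number"}}}}},"required":["commands"]}

```bash
mkdir -p pics
cat > h.py <<'E'
import numpy as np,cv2
from bench import arm,cams,ticket
def ray(im,u,v):
    K=im["K"];T=np.array(im["T"]);d=np.linalg.inv(K)@[u,v,1]
    return T[:3,3],T[:3,:3]@np.array([d[0],-d[1],-d[2]])
def onplane(im,u,v,z):
    o,d=ray(im,u,v);return o+d*(z-o[2])/d[2]
def tri(r1,r2):
    (a,d),(b,e)=r1,r2;d=d/np.linalg.norm(d);e=e/np.linalg.norm(e)
    s=np.linalg.lstsq(np.c_[d,-e],b-a,rcond=None)[0];p=a+s[0]*d;q=b+s[1]*e
    return (p+q)/2,np.linalg.norm(p-q)
E
python3 - <<'E'
from h import *
for n in("scene","top"):
    i=cams.get_image(n);cv2.imwrite(f"pics/{n}0.png",i["frame"]);print(n,np.array(i["K"]).round(1).tolist(),np.array(i["T"]).round(3).tolist(),[k for k in i])
s=arm.read_state();print(s,arm.grip_point_offset)
E
```

```text
scene [[556.4, 0.0, 329.0], [0.0, 556.4, 237.5], [0.0, 0.0, 1.0]] [[0.885, -0.35, 0.308, 868.777], [0.466, 0.678, -0.568, -662.531], [-0.01, 0.646, 0.763, 1037.526], [0.0, 0.0, 0.0, 1.0]] ['frame', 'K', 'T']
top [[491.2, 0.0, 322.3], [0.0, 491.2, 237.0], [0.0, 0.0, 1.0]] [[-0.012, 0.99, -0.138, 345.347], [-1.0, -0.01, 0.009, -1.64], [0.008, 0.138, 0.99, 1349.278], [0.0, 0.0, 0.0, 1.0]] ['frame', 'K', 'T']
{'clock': 0.1, 'joints': array([ 1.45258492e+00,  3.85478105e-01,  6.75861665e-03, -4.02065866e-04,
       -1.19400732e+00, -2.58604657e-01]), 'joint_vel': array([ 0.00043792, -0.0004518 ,  0.00199525,  0.00051871, -0.00125634,
       -0.00116903]), 'joint_efforts': array([-9.76023730e-04, -3.93322670e+01,  1.88928437e+01,  4.19799462e+00,
       -2.61430163e-03,  6.77414135e-06]), 'position': array([229.77426329, 580.66963043, 230.33528589]), 'ee_rot': array([ 9.82289283e-01, -1.87368080e-01, -1.18697903e-04,  9.75970485e-04]), 'contact_force': array([0.65073083, 0.27256148, 0.12870675]), 'wrist_torque': array([ 0.00399063,  0.0617944 , -0.04530004]), 'grasp_force': 0.0, 'gripper_width': 85.47191739450041} 18.700000000000003
```

View pics/scene0.png

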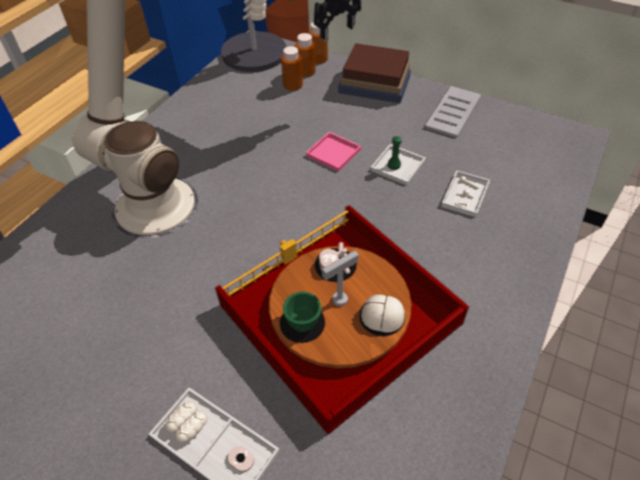

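View pics/top0.png

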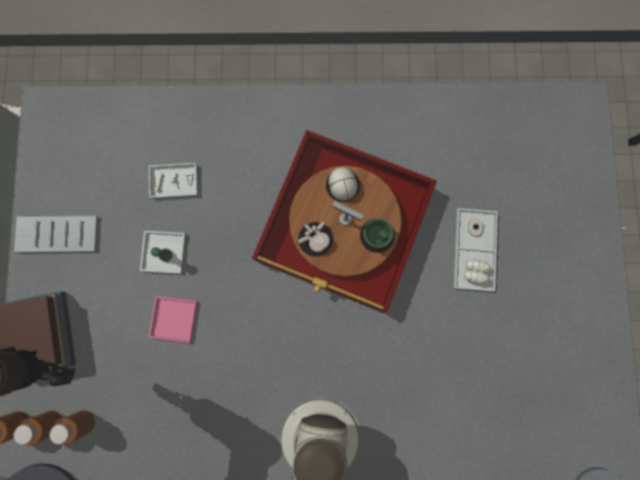

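The scene view shows the green pestle standing in a square aluminium tray at (397,160), and the brain and disc in the long tray at (213,437). In the top view that tray is at (163,253). The empty pink look-alike is at (173,320), and the ossicle tray is at (173,180). The lesson tray is therefore the one at (163,253), because it is aluminium, square and holds one part, so the mortar is wanted (top view 378,235; latch at 319,285; bar at 347,211).

Run:
```python
from h import *
im={n:cams.get_image(n) for n in("scene","top")}
def big(m):
    n,l,s,c=cv2.connectedComponentsWithStats(m.astype(np.uint8));k=1+np.argmax(s[1:,4]);return l==k,s[k],c[k]
R={}
for n,i in im.items():
    hsv=cv2.cvtColor(i["frame"],cv2.COLOR_BGR2HSV).astype(int);H,S,V=hsv[...,0],hsv[...,1],hsv[...,2]
    box=np.zeros(H.shape,bool)
    if n=="top": box[125:315,250:440]=1
    else: box[205:435,215:470]=1
    wood,st,c=big((H>=5)&(H<=16)&(S>100)&(V>70)&box)
    hull=cv2.convexHull(np.argwhere(wood)[:,::-1].astype(np.int32))
    e=cv2.fitEllipse(hull);print(n,"wood",st,e, onplane(i,*e[0],55).round(1))
    ins=cv2.fillConvexPoly(np.zeros(H.shape,np.uint8),hull,1)>0
    g,st,c=big((H>50)&(H<95)&(S>70)&box);print("green",st,c)
    gh=cv2.minEnclosingCircle(cv2.convexHull(np.argwhere(g)[:,::-1].astype(np.int32)));print(gh)
    R[n]=dict(g=c)
    y,st,c=big((H>=17)&(H<=32)&(S>110)&(V>100)&box);print("yellow",st,c)
    (a,b),w,t=cv2.minAreaRect(np.argwhere(y)[:,::-1].astype(np.int32));print("rect",a,b,w,t)
    red,st,c=big(((H<5)|(H>174))&(S>120)&box)
    rc=cv2.boxPoints(cv2.minAreaRect(np.argwhere(red)[:,::-1].astype(np.int32)));print("red",rc.round(1).tolist())
    if n=="top": print([onplane(i,*p,70).round(1).tolist() for p in rc])
    bx=slice(190,235) if n=="top" else slice(240,310),slice(320,375) if n=="top" else slice(310,370)
i=im["top"]["frame"][190:240,310:380];j=im["scene"]["frame"][235:315,300:380]
cr=np.hstack([cv2.resize(i,(420,300),interpolation=2),cv2.resize(j,(300,300),interpolation=2)])
k=np.hstack([cv2.resize(im["top"]["frame"][225:345,120:220],(250,300)),cv2.resize(im["scene"]["frame"][120:210,290:440],(470,300))])
cv2.imwrite("pics/crop1.png",np.vstack([cr,k]))
```

```text
scene wood [ 227  209  185  160 9441] ((312.930908203125, 278.36029052734375), (152.13970947265625, 214.6349639892578), 126.92720031738281) [495.6 -50.1  55. ]
green [ 284  293   37   40 1159] [301.72821398 311.47454702]
((302.1170654296875, 312.07110595703125), 20.13641929626465)
yellow [ 223  211  125   84 1007] [285.36444886 252.86097319]
rect 285.8221435546875 250.1744842529297 (21.05426025390625, 145.16790771484375) 55.00797653198242
red [[209.3000030517578, 292.3999938964844], [356.79998779296875, 170.89999389648438], [474.1000061035156, 313.3999938964844], [326.6000061035156, 434.79998779296875]]
top wood [ 288  165  114  112 6754] ((344.55645751953125, 220.44723510742188), (111.7509536743164, 113.86172485351562), 106.38975524902344) [569.4 -73.6  55. ]
green [364 223  29  24 242] [382.09917355 236.69008264]
((378.0, 233.0), 14.31792163848877)
yellow [258 256 125  53 469] [318.80810235 282.20042644]
rect 318.72412109375 284.68963623046875 (134.07203674316406, 11.884502410888672) 21.801406860351562
red [[252.39999389648438, 257.29998779296875], [305.79998779296875, 127.4000015258789], [439.29998779296875, 182.1999969482422], [385.8999938964844, 312.20001220703125]]
[[471.5, 169.8, 70.0], [824.0, 27.9, 70.0], [668.0, -328.1, 70.0], [325.9, -175.0, 70.0]]
```

View pics/crop1.png

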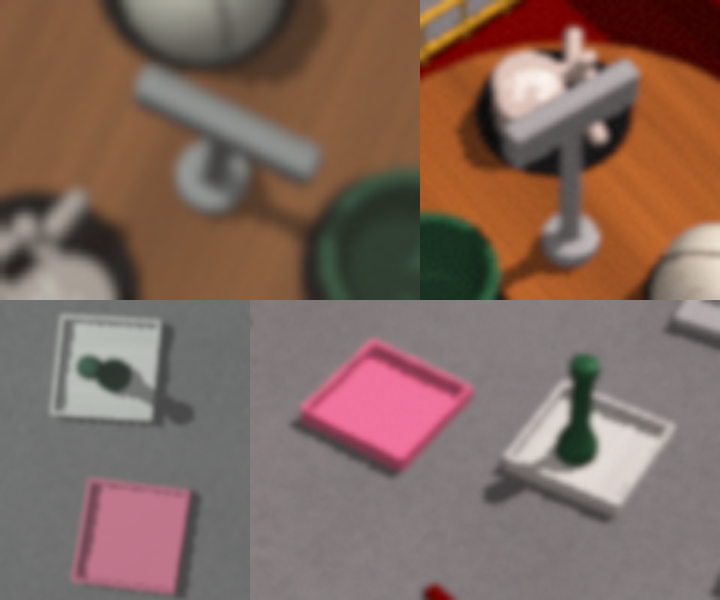

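The crop confirms it: the pestle stands alone in the aluminium tray, and the pink tray is empty. In the top crop the bar's top face runs from (334,203.3) to (362.3,217.7), and in the scene crop from (323.7,270.7) to (356.5,252.6).

Run:
```python
from h import *
S=cams.get_image("scene");T=cams.get_image("top")
a=tri(ray(S,323.7,270.7),ray(T,334,203.3));b=tri(ray(S,356.5,252.6),ray(T,362.3,217.7))
print("bar ends A(top-left; scene?)",a,b)
a2=tri(ray(S,323.7,270.7),ray(T,362.3,217.7));b2=tri(ray(S,356.5,252.6),ray(T,334,203.3));print("other pairing",a2,b2)
m=tri(ray(S,340.1,261.6),ray(T,348.2,210.5));print("mid",m)
e=[onplane(T,*p,190)for p in((334,203.3),(362.3,217.7))];print("ends@190",e,np.linalg.norm(e[0]-e[1]),np.degrees(np.arctan2(*(e[1]-e[0])[1::-1])))
def ellc(i,n):
    h=cv2.cvtColor(i["frame"],cv2.COLOR_BGR2HSV).astype(int);return h[...,0],h[...,1],h[...,2]
for n,i in(("top",T),("scene",S)):
    H,s,V=ellc(i,n);y=(H>=17)&(H<=32)&(s>110)&(V>100)
    y[:, :215]=0;y[:,440:]=0;y[:200]=0;y[320:]=0
    q=np.array([onplane(i,u,v,65)[:2] for v,u in np.argwhere(y)])
    vx=cv2.fitLine(q.astype(np.float32),cv2.DIST_HUBER,0,.01,.01).ravel();t=(q-vx[2:])@vx[:2]
    print(n,"gate@65",vx,np.degrees(np.arctan2(vx[1],vx[0])),t.min(),t.max(), vx[2:]+vx[:2]*(t.min()+t.max())/2)
    g=(H>50)&(H<95)&(s>70); g[:200]=0;g[:, :270]=0;g[:,420:]=0
    k=cv2.connectedComponentsWithStats(g.astype(np.uint8));j=1+np.argmax(k[2][1:,4])
    c=cv2.fitEllipse(cv2.convexHull(np.argwhere(k[1]==j)[:,::-1].astype(np.int32)));print("mortar",c,onplane(i,*c[0],90),onplane(i,*c[0],105))
c=onplane(T,344.56,220.45,55);print(c)
```

```text
bar ends A(top-left; scene?) (array([568.36544869, -63.78317675, 158.04326879]), np.float64(67.27293391080698)) (array([575.88475341, -87.79857893, 225.92256186]), np.float64(69.24454074266262))
other pairing (array([ 554.05897543, -108.13002349,  186.99246264]), np.float64(3.055190791881098)) (array([590.20093925, -40.42742081, 187.67781577]), np.float64(3.7470146338814665))
mid (array([571.97202093, -74.52892113, 187.37621582]), np.float64(3.1151595713219407))
ends@190 [array([588.13642763, -41.39773397, 190.        ]), array([ 552.27134207, -108.73998411,  190.        ])] 76.29733295541438 -118.03883899694718
top gate@65 [ 3.8510409e-01  9.2287314e-01  4.0541321e+02 -3.9631906e+00] 67.34979 -175.0443456770401 174.38811724307857 [405.28684988  -4.26599835]
mortar ((377.9798278808594, 233.37521362304688), (25.930715560913086, 28.563444137573242), 103.3967514038086) [ 528.44403415 -157.72888121   90.        ] [ 526.26305255 -155.86961466  105.        ]
scene gate@65 [ 3.4043255e-01  9.4026893e-01  4.1827466e+02 -3.1215169e+00] 70.09677 -179.73153423424444 168.0407694041159 [416.28469974  -8.61774843]
mortar ((301.7835693359375, 311.24920654296875), (37.06778335571289, 39.72746658325195), 177.23202514648438) [ 528.30367547 -153.58440394   90.        ] [ 533.69360889 -161.64138244  105.        ]
[569.38675423 -73.57715344  55.        ]
```

Measured values:
- **Axis and bar:** the axis is near (571,-74.5), with the bar top at about 188. The bar lies along 62°/242°.
- **Mortar:** its direction is about 242°, at a radius of about 92.
- **Front direction:** about 157.5°, with the gate 180 mm away, which fits the text.

The carousel needs to turn about -85°. I'll move above the bar first.

Request:
servo_tool([
  [[0,0.028,0.0242,0,0,0,0],[0,0.028,0.0242,0,0,0,0],[0,0.028,0.0242,0,0,0,0],[0,0.028,0.0242,0,0,0,0],[0,0.028,0.0242,0,0,0,0],[0,0.028,0.0242,0,0,0,0],[0,0.028,0.0242,0,0,0,0],[0,0.028,0.0242,0,0,0,0],[0,0.028,0.0242,0,0,0,0],[0,0.028,0.0242,0,0,0,0]],
])

```text
clock: 1.13
position: [401.6, 251.4, 231.6]
ee_rot: [0.982, -0.187, 0.0, -0.0]
contact_force: [1.7, 1.1, 0.4]
gripper_width: 85.6
grasp_force: 0.0
```

Request:
servo_tool([
  [[0,0.028,0.0242,0,0,0,0],[0,0.028,0.0242,0,0,0,0],[0,0.028,0.0242,0,0,0,0],[0,0.028,0.0242,0,0,0,0],[0,0.028,0.0242,0,0,0,0],[0,0.028,0.0242,0,0,0,0],[0,0.028,0.0242,0,0,0,0],[0,0.028,0.0242,0,0,0,0],[0,0.028,0.0242,0,0,0,0],[0,0.026,0.0242,0,0,0,0]],
])

```text
clock: 1.97
position: [571.4, -76.1, 231.4]
ee_rot: [0.982, -0.187, 0.0, -0.0]
contact_force: [0.5, 0.4, -0.3]
gripper_width: 85.7
grasp_force: 0.0
```

Request:
servo_tool([
  [[0,0,0,0,0,0,7],[0,0,0,0,0,0,7],[0,0,0,0,0,0,7],[0,0,0,0,0,0,7],[0,0,0,0,0,0,7],[0,0,0,0,0,0,7],[0,0,0,0,0,0,7],[0,0,0,0,0,0,7],[0,0,0,0,0,0,7],[0,0,0,0,0,0,7]],
])

```text
clock: 2.8
position: [570.6, -74.2, 231.2]
ee_rot: [-0.695, 0.719, 0.0, -0.0]
contact_force: [-0.6, -0.8, 0.1]
gripper_width: 85.5
grasp_force: 0.0
```

Request:
servo_tool([
  [[0,0,0,0,0,0,7],[0,0,0,0,0,0,7],[0,0,0,0,0,0,7],[0,0,0,0,0,0,5],[0,0,0,0,0,0,0],[0,0,0,0,0,0,0]],
])

```text
clock: 3.3
position: [570.6, -74.2, 231.3]
ee_rot: [-0.519, 0.855, 0.0, -0.0]
contact_force: [0.2, -0.6, 0.6]
gripper_width: 85.6
grasp_force: 0.0
```

Run:
```python
from h import *
from scipy.spatial.transform import Rotation as R
s=arm.read_state();M=R.from_quat(s["ee_rot"]).as_matrix();print(s["clock"],s["position"],s["joints"].round(2));print(M.round(3))
d=np.array([571,-74.5,158])-s["position"];print("tool shift",M.T@d,np.degrees(np.arctan2(M[1,0],M[0,0])))
i=cams.get_image("scene")["frame"][200:330,260:420];cv2.imwrite("pics/s1.png",cv2.resize(i,(640,520),interpolation=2))
```

```text
3.3 [570.64449598 -74.21974308 231.28825986] [ 0.15  0.3  -0.12 -0.   -1.15 -0.63]
[[-0.461 -0.887 -0.   ]
 [-0.887  0.461  0.   ]
 [ 0.     0.    -1.   ]]
tool shift [ 0.08187418 -0.45093025 73.28822496] -117.4565328365901
```

View pics/s1.png

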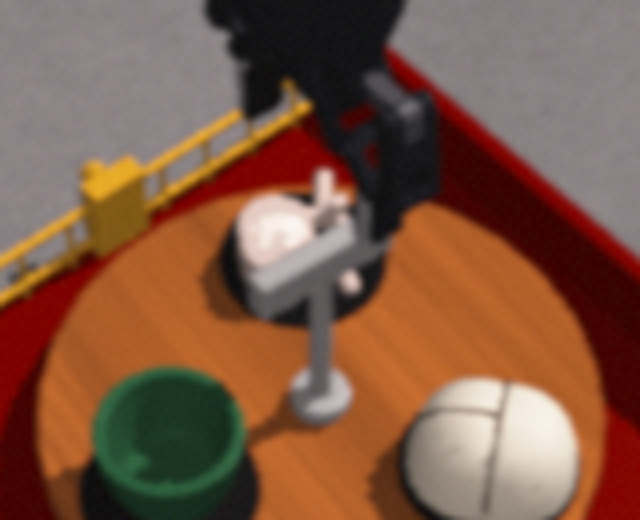

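The crop shows the open fingers above and on both sides of the bar, centred on the axis. The tool sits within 1 mm of the target, so I'll go down and close.

Request:
servo_tool([
  [[0,0,0,0.012,0,0,0],[0,0,0,0.012,0,0,0],[0,0,0,0.012,0,0,0],[0,0,0,0.012,0,0,0],[0,0,0,0.012,0,0,0],[0,0,0,0.013,0,0,0],[0,0,0,0,0,0,0]],
])

```text
clock: 3.93
position: [568.9, -74.2, 155.6]
ee_rot: [-0.518, 0.855, 0.001, -0.002]
contact_force: [-0.4, -0.5, -0.4]
gripper_width: 85.4
grasp_force: 0.0
```

Request:
servo_tool([
  [[80,0,0,0,0,0,0],[120,0,0,0,0,0,0],[150,0,0,0,0,0,0],[170,0,0,0,0,0,0],[185,0,0,0,0,0,0],[200,0,0,0,0,0,0],[210,0,0,0,0,0,0],[225,0,0,0,0,0,0],[240,0,0,0,0,0,0],[255,0,0,0,0,0,0]],
])

```text
clock: 4.77
position: [572.4, -74.8, 159.2]
ee_rot: [-0.518, 0.855, -0.001, 0.001]
contact_force: [3.8, -3.3, -0.1]
gripper_width: 13.4
grasp_force: 58.8
```

Request:
servo_tool([
  [[255,0,0,0,0,0,0],[255,0,0,0,0,0,0],[255,0,0,0,0,0,0],[255,0,0,0,0,0,0]],
])

```text
clock: 5.1
position: [572.4, -74.8, 159.1]
ee_rot: [-0.518, 0.855, -0.001, 0.001]
contact_force: [4.7, -4.0, -0.2]
gripper_width: 13.3
grasp_force: 58.8
```

The bar is gripped: opening 13.3 mm, force 59 N. I'll relieve the roughly 2 mm lateral offset, then start turning with a gentle ramp.

Request:
servo_tool([
  [[255,0,-0.001,0,0,0,0],[255,0,-0.001,0,0,0,0.3],[255,0,0,0,0,0,0.6],[255,0,0,0,0,0,1],[255,0,0,0,0,0,1.4],[255,0,0,0,0,0,1.7],[255,0,0,0,0,0,2],[255,0,0,0,0,0,2],[255,0,0,0,0,0,2],[255,0,0,0,0,0,2]],
])

```text
clock: 5.93
position: [572.1, -74.7, 159.1]
ee_rot: [-0.417, 0.909, 0.0, -0.0]
contact_force: [-1.8, 2.1, 5.9]
gripper_width: 12.7
grasp_force: 59.7
```

Request:
servo_tool([
  [[255,0,0,0,0,0,2],[255,0,0,0,0,0,2],[255,0,0,0,0,0,2],[255,0,0,0,0,0,2],[255,0,0,0,0,0,2],[255,0,0,0,0,0,2],[255,0,0,0,0,0,2],[255,0,0,0,0,0,2],[255,0,0,0,0,0,2],[255,0,0,0,0,0,2]],
])

```text
clock: 6.77
position: [571.9, -74.4, 159.1]
ee_rot: [-0.253, 0.967, 0.0, -0.0]
contact_force: [-2.5, 3.5, 6.1]
gripper_width: 13.0
grasp_force: 59.7
```

Request:
servo_tool([
  [[255,0,0,0,0,0,2],[255,0,0,0,0,0,2],[255,0,0,0,0,0,2],[255,0,0,0,0,0,2],[255,0,0,0,0,0,2],[255,0,0,0,0,0,2],[255,0,0,0,0,0,2],[255,0,0,0,0,0,2],[255,0,0,0,0,0,2],[255,0,0,0,0,0,2]],
])

```text
clock: 7.6
position: [571.8, -74.1, 159.1]
ee_rot: [-0.081, 0.997, 0.001, -0.0]
contact_force: [-4.6, 4.5, 6.2]
gripper_width: 13.1
grasp_force: 59.8
```

Request:
servo_tool([
  [[255,0,0,0,0,0,2],[255,0,0,0,0,0,2],[255,0,0,0,0,0,2],[255,0,0,0,0,0,2],[255,0,0,0,0,0,2],[255,0,0,0,0,0,1.6],[255,0,0,0,0,0,1.2],[255,0,0,0,0,0,0.8],[255,0,0,0,0,0,0.4],[255,0,0,0,0,0,0]],
])

```text
clock: 8.43
position: [571.8, -73.8, 159.1]
ee_rot: [0.04, 0.999, 0.001, -0.0]
contact_force: [-3.7, 4.9, 6.1]
gripper_width: 13.1
grasp_force: 59.8
```

Run:
```python
from h import *
from scipy.spatial.transform import Rotation as R
s=arm.read_state();M=R.from_quat(s["ee_rot"]).as_matrix();print(s["clock"],s["position"],s["joints"].round(2),s["contact_force"],s["wrist_torque"],s["grasp_force"])
print("yaw",np.degrees(np.arctan2(M[1,0],M[0,0])))
a=cams.get_image("scene")["frame"][190:430,210:470];b=cams.get_image("top")["frame"][125:325,240:450]
cv2.imwrite("pics/s2.png",np.hstack([cv2.resize(a,(400,369),interpolation=2),cv2.resize(b,(388,369),interpolation=2)]))
```

```text
8.4333 [571.75216817 -73.81073656 159.11590143] [ 0.15  0.36 -0.22 -0.   -0.99 -1.8 ] [-3.74739737  4.88511838  6.07991675] [ 1.41909107  0.9020892  -0.04231108] 59.81605052947998
yaw 175.4074999467259
```

View pics/s2.png

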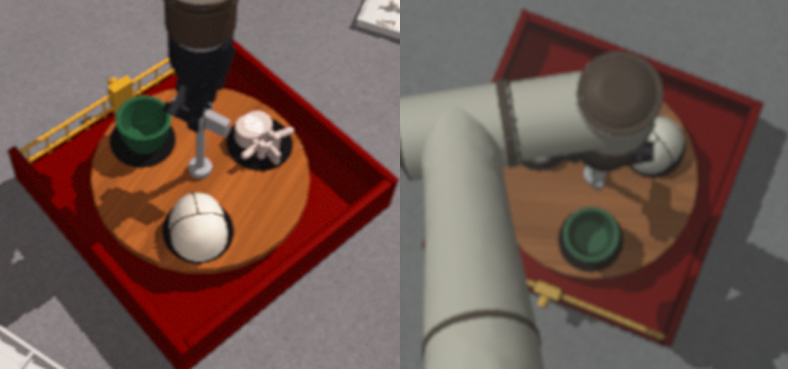

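The views show all models upright, with the mortar about 18° short of the latch (scene crop 143,127; latch at 120,92). I'll turn about 17.5° more.

Request:
servo_tool([
  [[255,0,0,0,0,0,0.5],[255,0,0,0,0,0,1],[255,0,0,0,0,0,1.5],[255,0,0,0,0,0,2],[255,0,0,0,0,0,2],[255,0,0,0,0,0,2],[255,0,0,0,0,0,2],[255,0,0,0,0,0,2],[255,0,0,0,0,0,1.5],[255,0,0,0,0,0,1.5]],
])

```text
clock: 9.37
position: [571.9, -73.6, 159.2]
ee_rot: [0.179, 0.984, 0.001, -0.0]
contact_force: [-4.1, 6.6, 7.6]
gripper_width: 13.1
grasp_force: 59.8
```

Request:
servo_tool([
  [[255,0,0,0,0,0,1],[255,0,0,0,0,0,0.5],[255,0,0,0,0,0,0],[255,0,0,0,0,0,0],[255,0,0,0,0,0,0]],
])

```text
clock: 9.78
position: [571.9, -73.5, 159.1]
ee_rot: [0.191, 0.982, 0.001, -0.0]
contact_force: [-3.9, 5.9, 6.8]
gripper_width: 13.2
grasp_force: 59.8
```

Run:
```python
from h import *
from scipy.spatial.transform import Rotation as R
s=arm.read_state();M=R.from_quat(s["ee_rot"]).as_matrix();print("yaw",np.degrees(np.arctan2(M[1,0],M[0,0])),s["contact_force"],s["position"])
ax=np.array([571.3,-74.3]);c={}
for n in("scene","top"):
    i=cams.get_image(n);h=cv2.cvtColor(i["frame"],cv2.COLOR_BGR2HSV).astype(int);H,S,V=h[...,0],h[...,1],h[...,2]
    g=(H>50)&(H<95)&(S>70);g[:205]=0;g[330:]=0;g[:, :220]=0;g[:,440:]=0
    k=cv2.connectedComponentsWithStats(g.astype(np.uint8));j=1+np.argmax(k[2][1:,4]);m=k[1]==j
    e=cv2.fitEllipse(cv2.convexHull(np.argwhere(m)[:,::-1].astype(np.int32)))
    c[n]=(i,e[0])
    p=onplane(i,*e[0],95)[:2]-ax;print(n,k[2][j],e,p+ax,np.hypot(*p),np.degrees(np.arctan2(p[1],p[0])))
    y=(H>=17)&(H<=32)&(S>110)&(V>100);y[:200]=0;y[320:]=0;y[:, :215]=0;y[:,440:]=0
    # latch: thick part of the brass
    o=cv2.morphologyEx(y.astype(np.uint8),cv2.MORPH_OPEN,np.ones((5,5) if n=="top" else (8,8)));q=np.argwhere(o)[:,::-1]
    if len(q):
        u=q.mean(0);p=onplane(i,*u,65)[:2]-ax;print("latch",len(q),u,p+ax,np.hypot(*p),np.degrees(np.arctan2(p[1],p[0])))
a=c["scene"][0]["frame"][190:430,210:470];b=c["top"][0]["frame"][125:325,240:450]
cv2.imwrite("pics/s3.png",np.hstack([cv2.resize(a,(400,369),interpolation=2),cv2.resize(b,(388,369),interpolation=2)]))
```

```text
yaw 157.92764636725184 [-3.89449518  5.93010272  6.82192848] [571.85456498 -73.50846627 159.14921635]
scene [295 245  33  38 770] ((311.2323913574219, 263.1542663574219), (32.60441970825195, 37.71586227416992), 168.12338256835938) [488.16511838 -41.58467982] 89.34036443249346 158.51932135247995
latch 278 [288.8057554  250.91726619] [414.47586318 -14.64255839] 167.78802170829255 159.17269365852886
top [321 240  27  23 228] ((333.3951110839844, 250.54913330078125), (24.380807876586914, 27.489805221557617), 72.39289093017578) [484.33230663 -41.26941571] 93.02902336967207 159.20307645005653
latch 110 [318.85454545 282.42727273] [404.50732918  -3.09210604] 181.35699380137874 156.88117191390748
```

View pics/s3.png

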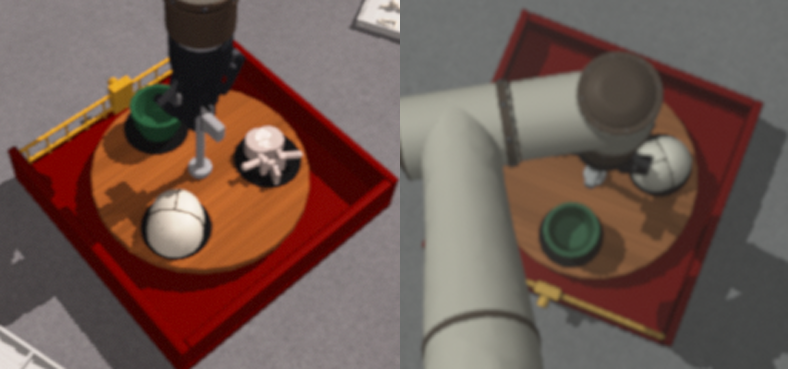

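The mortar now stands behind the latch and all models are upright. It measures about 158.7° against a front direction of about 157.3°, so a last 1.2° trim will do.

Request:
servo_tool([
  [[255,0,0,0,0,0,0.4],[255,0,0,0,0,0,0.4],[255,0,0,0,0,0,0.4],[255,0,0,0,0,0,0],[255,0,0,0,0,0,0],[255,0,0,0,0,0,0],[255,0,0,0,0,0,0],[255,0,0,0,0,0,0]],
])

```text
clock: 10.55
position: [571.9, -73.5, 159.2]
ee_rot: [0.202, 0.979, 0.001, -0.0]
contact_force: [-3.7, 7.3, 6.6]
gripper_width: 13.3
grasp_force: 59.8
```

Run:
```python
from h import *
s=arm.read_state();print(s["grasp_force"],s["joint_vel"].round(3));print(ticket.job_done())
```

```text
59.83058452606201 [-0.     0.     0.001  0.    -0.001  0.   ]
the job is handed in; nothing more can be done
None
```

I turned the carousel until the mortar, which goes with the pestle in the small tray, stood behind the latch to within about 1° by my measurements; I handed the job in at about 10.6 s with the bar held at 60 N and the arm still, but no verdict came back.

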